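# Tip the potatoes from the scoop into the saucepan

### The arm

A 7-joint arm with a two-finger parallel gripper is mounted at the origin on the work surface. World frame = base frame: x ahead of the robot, y to its left, z up, the work surface at z = 0. Lengths are in m, angles in degrees, forces in N, time in s.
With the tool pointing down it reaches from about 0.425 to 0.975 m from the base axis. Payload 16.7 kg.
Tool frame: the origin (TCP) lies at the very end of the fingers, on their centre line; the grasp point (between the pads) lies 19 mm behind it; y points along the fingers, z is the direction in which the jaws open and shut, and the axes are right-handed (so a half turn about y gives the same grasp; the last joint's range is limited). The gripper opens to 85 mm and grips with 20 to 120 N. Pads are 22 mm wide; open, the fingers measure 114 mm over their backs; the gripper's body (76 mm by 85 mm) begins 54 mm behind the grasp point. The pads swing forward as they close: fully open they stand 13 mm farther back than shut.
Start: joints at [68.211, 24.414, 4.234, 92.017, -1.954, 63.644, -3.845], TCP at [0.154, -0.657, 0.231] pointing down, gripper open.
Joint ranges: [-163.25, 163.25], [-28.42, 122.38], [-70.27, 78.77], [12.13, 141.07], [-58.53, 238.53], [9.26, 117.41], [-156.51, 156.51]. Speed limits (degrees/s): [108.29, 108.29, 136.94, 136.94, 172.46, 172.46, 172.46].

### API

Orientations are given as [roll, pitch, yaw] about the fixed x, y, z axes, in that order (R = Rz(yaw) Ry(pitch) Rx(roll)).
In Python, from workcell import bot gives the robot as it stands. The module is installed in compiled form; this text tells all that it offers.
- The arm moves only by the tool send_rows, never from a script. Its argument "steps" is a list that holds one entry, the list of rows, each a list of 5 numbers: the shift along the tool's x, y, z in units of 50 mm (1.0 is 50 mm), then the turn about the tool's y in rad, then the finger opening in mm, from 0 to 85.4. In form: [[[dx, dy, dz, yaw, hand], ...]]. A call has 1 to 12 rows; each row is the pose to reach, as a shift and turn from the pose measured when the call began, along the tool's axes at that moment; what a row does not reach only later rows make up. A row lasts 1/8 s, in which the tool goes at most 62.5 mm and 10.7 degrees, less where a joint would pass 70% of its speed; a pose out of reach is approached as far as the arm can. A call with a gripper value outside its range is refused whole. The fingers move at their own pace and stop on an object; the grip force is fixed at half the most. Time passes only in rows, so rows that repeat a pose let the fingers close. It gives the time, the measured TCP pose, the force and the opening at its end, in the units of the state.
- bot.sense(): the state, without advancing time (a new reading comes with each control period).
- bot.camera(name): name is "scene" or "top"; returns the picture (420x560x3 uint8, red, green, blue); there is no depth.
- bot.calibration(name): a dict with "K" (3x3 intrinsics, pixels), "eye" and "orientation" of the camera in the world. Camera axes: x right, y down, z forward; pixel columns grow to the right and rows downward; lengths in m; the calibration is good to about 2 mm. A picture is of the moment at which its call begins. calibration takes no time and is no camera call.
- bot.job_done(): hands the job in, once; it reports no verdict.
The state is a dict: "clock": time; "joint_positions": joint angles; "dq": joint speeds; "tau": joint torques, N m; "eef_pos": TCP position; "eef_rot": TCP orientation; "ft_force": force on the tool from outside, world axes, zero at the start; "torque": the same for the moment, N m; "finger_gap": opening from 0.0 (shut) to 1.0 (fully open).
Only numpy, scipy, OpenCV 4.12 (cv2) and the standard library are available. Lean on these libraries where they do the work, as an engineer would, in place of code of your own. Each camera call takes 0.05 s, during which the arm holds its last target. There are 200 camera calls.

### The job

Pick up the aluminium scoop by its black handle, carry it level to the blue enamel saucepan and, holding it low over the pan, tip it so that both potatoes roll out over its open edge into the pan. Then set the empty scoop down flat on the shelf and let go, leaving the saucepan standing where it is.

Things in the scene. Friction and masses are not known exactly. Their poses are not given: they have to be found in the camera images.
- scoop_grip (a point): Middle of the black bar handle (92 long, 20 wide, 20 high) of a loose 200 g aluminium scoop lying flat; 40 mm above its underside. x: along handle, away from tray; y: across; z: up. Tray 120 long, 116 wide, lips 26-30 high on three sides; lipless open edge at x = -160, back lip at x = -40, floor top 36 below this point. At first the handle points away from the robot (+-30 deg).
- pan_mouth (a point): Centre of the round blue enamel saucepan's mouth, at the rim, 75 mm above the shelf; z up. 160 mm across, 152 inside, inner floor 70 below; 600 g, loose. Its flat blue handle sticks out near rim height to x = -203, roughly towards the robot. It stands left or right of the scoop; the white oblong lunch tin on the other side (130 x 150 x 55) is not wanted.
- potato0: A pale brown potato, 47 mm long, 35 thick, 25 g, loose in the scoop's tray, long axis (its y) across the scoop. Origin at its centre. Slightly flat-sided: it stays put while the scoop is level and rolls when the scoop tilts 25 to 30 degrees; about 43 degrees is sure.
- potato1: The other potato, the same, beside the first in the scoop's tray. Origin at its centre.
Things that resemble listed ones, but are neither listed nor needed, are in the scene too. Leave any yellow look-alike of the part that bears scoop_grip alone.

How it is judged:
By the outcome, as a careful person would: the job done as asked, in the order asked, and still so for the second after the job is handed in, with the robot touching nothing.
It also fails if it takes over 61 s, if anything falls off the work surface, if the arm or the gripper's body presses on something with over 40 N, if the wrist force passes 120 N, or if a joint passes its speed limit or range.

## Working session

There is one attempt and no reset: what is moved stays moved. The work goes in short steps, Python scripts to look and compute and a tool call to move; the robot and the scene stay as the last step left them, time stands still between calls to the robot, and variables do not carry over. Pictures are saved under pics/ and viewed, about 8 in all and at most 12, crops included, and the job is handed in when it is done.

Besides the shell and the picture viewer there is one more tool, called after "Request:" as name(argument=value, ...) on one line, values as JSON. send_rows: Moves the arm, as the interface text tells. Its arguments: {"type":"object","properties":{"steps":{"type":"array","items":{"type":"array","items":{"type":"array","items":{"type":"number"}}}}},"required":["steps"]}

```bash
mkdir -p pics
python3 - <<'E'
from workcell import bot
import cv2
print(bot.sense())
for n in("scene","top"):
    cv2.imwrite(f"pics/{n}0.png",bot.camera(n)[:,:,::-1]); print(n,bot.calibration(n))
E
```

```text
{'clock': 0.0, 'joint_positions': array([68.21077188, 24.44905884,  4.23174049, 92.05312483, -1.9537335 ,
       63.64494804, -3.84583378]), 'dq': array([-0.00933095,  0.04373464, -0.02563096,  0.00027501,  0.08225777,
        0.05045787,  0.03398632]), 'tau': array([-1.77401016e-03, -9.49830794e+01,  3.76012221e+00, -4.63532639e+01,
        1.92075782e-02,  9.94336180e-03,  2.18660938e-05]), 'eef_pos': array([ 0.15427502, -0.65669736,  0.23061091]), 'eef_rot': array([-9.00747460e+01, -5.69673350e-03, -1.66779966e+02]), 'ft_force': array([0.35866938, 1.04360101, 1.29975016]), 'torque': array([ 0.06680842,  0.01726239, -0.02908895]), 'finger_gap': 0.9986617048462803}
scene {'K': array([[420.9353839 ,   0.        , 282.26727027],
       [  0.        , 420.9353839 , 204.98269387],
       [  0.        ,   0.        ,   1.        ]]), 'eye': array([ 1.12105701, -0.17061185,  0.58077938]), 'orientation': array([-125.14472782,   -0.84338067,   79.75155532])}
top {'K': array([[415.64549281,   0.        , 278.388232  ],
       [  0.        , 415.64549281, 208.35394109],
       [  0.        ,   0.        ,   1.        ]]), 'eye': array([ 0.33530934, -0.00457017,  1.01946717]), 'orientation': array([-174.54068628,   -1.47949404,  -89.72370862])}
```

View pics/top0.png

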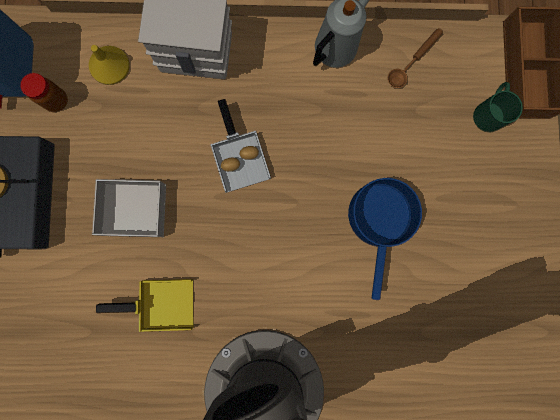

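View pics/scene0.png

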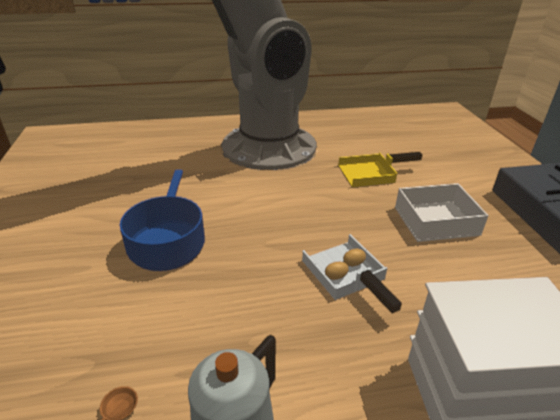

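Top view: the scoop's tray is at (241,162), with its black handle running (236,135)→(223,100). The pan is at (386,211) with its handle pointing down, the lunch tin is at (130,208), and the yellow look-alike is at (165,305).

The rows only turn the tool about its own axis, so tipping the scoop needs the tool to be tilted first. I'll test in free space whether reaching past the workspace limit tilts it.

Request:
send_rows(steps=[[[0,-1,2,0,85],[0,-2,4,0,85],[0,-2,6,0,85],[0,-2,8,0,85],[0,-2,10,0,85],[0,-2,11,0,85],[0,-2,11,0,85],[0,-2,11,0,85]]])

```text
clock: 1.1
eef_pos: [0.1862, -0.9339, 0.3279]
eef_rot: [-92.6, 0.8, -169.8]
ft_force: [-1.4, -0.9, 0.3]
finger_gap: 0.993
```

```bash
cat > h.py <<'E'
from workcell import bot
import numpy as np, cv2
from scipy.spatial.transform import Rotation as Ro
def pose():
    s=bot.sense(); return s['eef_pos'],Ro.from_euler('xyz',s['eef_rot'],degrees=True).as_matrix(),s
def show():
    p,R,s=pose(); print('t',round(s['clock'],2),'p',p.round(4),'rot',s['eef_rot'].round(1),'q',s['joint_positions'].round(1),'F',s['ft_force'].round(1),'gap',round(s['finger_gap'],3)); print(R.round(3))
def ray(n,uv,z):
    c=bot.calibration(n); R=Ro.from_euler('xyz',c['orientation'],degrees=True).as_matrix()
    d=R@np.linalg.inv(c['K'])@np.r_[uv,1.]; return c['eye']+d*(z-c['eye'][2])/d[2]
def proj(n,P):
    c=bot.calibration(n); R=Ro.from_euler('xyz',c['orientation'],degrees=True).as_matrix()
    v=c['K']@R.T@(np.array(P)-c['eye']); return v[:2]/v[2]
E
python3 - <<'E'
from h import *
show()
im=cv2.imread('pics/top0.png'); hsv=cv2.cvtColor(im,cv2.COLOR_BGR2HSV)
# black handle
m=(im.max(2)<60).astype(np.uint8); m[:95]=0;m[140:]=0;m[:,:205]=0;m[:,250:]=0
cs=cv2.findContours(m,0,2)[0]; c=max(cs,key=cv2.contourArea); r=cv2.minAreaRect(c); print('handle',r)
b=cv2.boxPoints(r); print([ray('top',q,.05)[:2].round(4) for q in b], ray('top',r[0],.05))
# tray: grey low-sat
g=((hsv[...,1]<50)&(im.max(2)>110)).astype(np.uint8); g[:120]=0;g[200:]=0;g[:,:200]=0;g[:,285:]=0
c=max(cv2.findContours(g,0,2)[0],key=cv2.contourArea); r=cv2.minAreaRect(c); print('tray',r,[ray('top',q,.02)[:2].round(4) for q in cv2.boxPoints(r)],ray('top',r[0],.02))
# pan
m=cv2.inRange(hsv,(95,120,40),(125,255,255)); m[:,:300]=0; m=cv2.morphologyEx(m,cv2.MORPH_OPEN,np.ones((15,15)))
m[255:]=0
c=max(cv2.findContours(m,0,2)[0],key=cv2.contourArea); (u,v),rad=cv2.minEnclosingCircle(c); print('pan',u,v,rad,cv2.boundingRect(c),ray('top',(u,v),.075))
print('panhandle end',ray('top',(376,298),.07),'pot',ray('top',(232,164),.02),ray('top',(249,153),.02),'stack',ray('top',(232,75),0))
cv2.imwrite('pics/crop.png',cv2.resize(im[60:270,60:450],None,fx=2,fy=2,interpolation=2))
E
```

```text
t 1.1 p [ 0.1862 -0.9339  0.3279] rot [ -92.6    0.8 -169.8] q [ 70.   63.5  41.6  17.  -38.4 106.    1.6] F [-1.4 -0.9  0.3] gap 0.993
[[-0.984  0.005  0.178]
 [-0.178  0.048 -0.983]
 [-0.014 -0.999 -0.046]]
handle ((226.52137756347656, 116.36833190917969), (36.32989501953125, 8.411355018615723), 72.6459732055664)
[array([0.687 , 0.1189]), array([0.6934, 0.0998]), array([0.6088, 0.0727]), array([0.6024, 0.0916])] [0.64774207 0.09572507 0.05      ]
tray ((244.0189208984375, 162.18649291992188), (46.39204406738281, 41.245540618896484), 72.89727020263672) [array([0.5827, 0.1196]), array([0.6141, 0.0237]), array([ 0.5043, -0.0105]), array([0.4737, 0.0847])] [0.54339758 0.05440653 0.02      ]
pan 385.0 213.0 36.23543930053711 (353, 181, 65, 62) [ 0.41678926 -0.27346105  0.075     ]
panhandle end [ 0.22405151 -0.25056617  0.07      ] pot [0.53861764 0.08355096 0.02      ] [0.56630622 0.04254935 0.02      ] stack [0.77164835 0.08884358 0.        ]
```

View pics/crop.png

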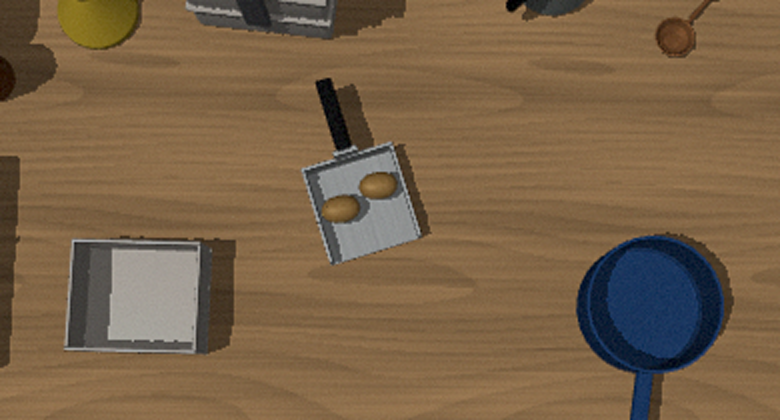

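The enlarged crop shows one silver scoop with a black handle (crop 335,115) and two potatoes in it (340,208 and 378,185). That is the target; the yellow dustpan is not. Reaching out gave only about 2.7° of tilt, so I'll push upwards next, where the wrist limit should bind.

Request:
send_rows(steps=[[[0,-1,0,0,85],[0,-2,0,0,85],[0,-3,0,0,85],[0,-4,0,0,85],[0,-5,0,0,85],[0,-6,0,0,85],[0,-7,0,0,85],[0,-8,0,0,85],[0,-9,0,0,85],[0,-10,0,0,85]]])

```text
clock: 2.35
eef_pos: [0.1672, -0.8544, 0.5541]
eef_rot: [-86.6, 1.1, -169.8]
ft_force: [-0.6, -0.1, 0.8]
finger_gap: 0.997
```

```bash
python3 -c "
from h import *
show()"
```

```text
t 2.35 p [ 0.1672 -0.8544  0.5541] rot [ -86.6    1.1 -169.8] q [ 70.   53.3  64.2  12.2 -58.5 117.4   2.3] F [-0.6 -0.1  0.8] gap 0.997
[[-0.984  0.029  0.176]
 [-0.178 -0.055 -0.983]
 [-0.018 -0.998  0.059]]
```

Request:
send_rows(steps=[[[0,-10,4,0,85],[0,-10,4,0,85],[0,-10,4,0,85],[0,-10,4,0,85],[0,-10,4,0,85],[0,-10,4,0,85]]])

```text
clock: 3.1
eef_pos: [0.158, -0.8264, 0.635]
eef_rot: [-81.2, 1.3, -169.7]
ft_force: [0.1, -1.5, -0.1]
finger_gap: 0.996
```

```bash
python3 -c "
from h import *
show()"
```

```text
t 3.1 p [ 0.158  -0.8264  0.635 ] rot [ -81.2    1.3 -169.7] q [ 69.6  47.9  65.1  12.2 -58.5 117.4   2.4] F [ 0.1 -1.5 -0.1] gap 0.996
[[-0.984  0.049  0.173]
 [-0.178 -0.147 -0.973]
 [-0.022 -0.988  0.153]]
```

Request:
send_rows(steps=[[[0,-12,4,0,85],[0,-12,4,0,85],[0,-12,4,0,85],[0,-12,4,0,85]]])

```text
clock: 3.6
eef_pos: [0.1482, -0.7922, 0.7104]
eef_rot: [-75.9, 1.5, -169.7]
ft_force: [0.5, 1.0, 0.3]
finger_gap: 0.995
```

Request:
send_rows(steps=[[[0,-12,4,0,85],[0,-12,4,0,85],[0,-12,4,0,85],[0,-12,4,0,85]]])

```text
clock: 4.1
eef_pos: [0.1369, -0.7517, 0.7818]
eef_rot: [-70.7, 1.7, -169.6]
ft_force: [0.4, 0.2, -0.4]
finger_gap: 0.997
```

Request:
send_rows(steps=[[[0,-12,4,0,85],[0,-12,4,0,85],[0,-12,4,0,85],[0,-12,4,0,85]]])

```text
clock: 4.6
eef_pos: [0.124, -0.7051, 0.8491]
eef_rot: [-65.4, 1.9, -169.6]
ft_force: [0.4, -0.9, -0.8]
finger_gap: 0.996
```

```bash
python3 -c "
from h import *
show()"
```

```text
t 4.6 p [ 0.124  -0.7051  0.8491] rot [ -65.4    1.9 -169.6] q [ 67.2  32.3  68.8  12.2 -58.5 117.3   2.6] F [ 0.4 -0.9 -0.8] gap 0.996
[[-0.983  0.105  0.151]
 [-0.181 -0.404 -0.897]
 [-0.033 -0.909  0.416]]
```

Repeated pushes against the limits do tilt the tool. Plan:
1. Tilt the tool about 27° inward.
2. Grasp the level handle with it tilted like that.
3. At the pan, spin about the tilted tool axis, which pitches the scoop by up to 2×27°.

Next I'll fit a simple 7R arm model to check that this is reachable.

```bash
cat > kin.py <<'E'
import numpy as np
from scipy.spatial.transform import Rotation as Ro
from scipy.optimize import least_squares
def fk(q,L):
    d1,d3,d5,d7,o1,o7=L[:6]
    q=np.array(q)
    Rz=lambda a:Ro.from_euler('z',a,degrees=True); Ry=lambda a:Ro.from_euler('y',a,degrees=True)
    z=np.array([0,0,1.]); R=Rz(q[0]+o1); p=d1*z
    R=R*Ry(q[1])*Rz(q[2]); p=p+R.apply(d3*z)
    R=R*Ry(q[3])*Rz(q[4]); p=p+R.apply(d5*z)
    R=R*Ry(q[5])*Rz(q[6]+o7); p=p+R.apply(d7*z)
    return p,R*Ro.from_euler('x',-90,degrees=True)   # tool y = flange z
D=[([68.211,24.449,4.232,92.053,-1.954,63.645,-3.846],[.1543,-.6567,.2306],[-90.07,0,-166.78]),
([70,63.5,41.6,17,-38.4,106,1.6],[.1862,-.9339,.3279],[-92.6,.8,-169.8]),
([70,53.3,64.2,12.2,-58.5,117.4,2.3],[.1672,-.8544,.5541],[-86.6,1.1,-169.8]),
([69.6,47.9,65.1,12.2,-58.5,117.4,2.4],[.158,-.8264,.635],[-81.2,1.3,-169.7]),
([67.2,32.3,68.8,12.2,-58.5,117.3,2.6],[.124,-.7051,.8491],[-65.4,1.9,-169.6])]
def res(L):
    r=[]
    for q,p,e in D:
        P,R=fk(q,L); r+=list((P-p)*5); r+=list((R.inv()*Ro.from_euler('xyz',e,degrees=True)).as_rotvec())
    return r
def fit():
    best=None
    for o7 in(0,90,180,-90):
        s=least_squares(res,[.3,.4,.4,.3,-145,o7],x_scale=[.1]*4+[30]*2)
        if best is None or s.cost<best.cost: best=s
    return best
LO=np.array([-163.25,-28.42,-70.27,12.13,-58.53,9.26,-156.51]);HI=np.array([163.25,122.38,78.77,141.07,238.53,117.41,156.51])
def ik(p,R,L,q0=None,n=12):
    rng=np.random.default_rng(0); best=None
    for k in range(n):
        x0=q0 if q0 is not None and k==0 else rng.uniform(LO,HI)
        f=lambda q:np.r_[(fk(q,L)[0]-p)*5,(fk(q,L)[1].inv()*R).as_rotvec()]
        s=least_squares(f,np.clip(x0,LO+.01,HI-.01),bounds=(LO,HI),x_scale=30.)
        if best is None or s.cost<best.cost: best=s
        if best.cost<1e-7: break
    return best.x,best.cost
E
python3 - <<'E'
from kin import *
s=fit(); L=s.x; print(L.round(4),s.cost, np.abs(s.fun).max()); np.save('L.npy',L)
E
```

```text
[   0.2795    0.5224    0.5121    0.3002 -155.5827   89.4473] 24.35304892844887 3.141192674421594
```

Run:
```python
from kin import *
import kin, itertools
best=[]
for sg in itertools.product((1,-1),repeat=4):
    S=np.array([sg[0],1,sg[1],1,sg[2],1,sg[3]])
    for o7 in (0,90,180,-90):
      for o1 in (-145,-9+0,35,-77+68):
        def r(L):
            out=[]
            for q,p,e in D:
                P,R=fk(S*np.array(q),L); out+=list((P-p)*5)+list((R.as_matrix()-Ro.from_euler('xyz',e,degrees=True).as_matrix()).ravel())
            return out
        s=least_squares(r,[.3,.4,.4,.3,o1,o7],x_scale=[.1]*4+[30]*2,max_nfev=60); best.append((s.cost,sg,s.x.round(4)))
best.sort(key=lambda b:b[0])
for b in best[:4]:print(b)
```

```text
(np.float64(11.701842368968988), (-1, -1, 1, -1), array([ 2.610000e-02,  3.705000e-01,  5.997000e-01, -1.357000e-01,
       -8.330800e+00,  1.017083e+02]))
(np.float64(11.701842374092527), (-1, -1, 1, -1), array([ 2.610000e-02,  3.706000e-01,  5.996000e-01, -1.357000e-01,
       -8.326600e+00,  1.016905e+02]))
(np.float64(11.701842374092527), (-1, -1, 1, -1), array([ 2.610000e-02,  3.706000e-01,  5.996000e-01, -1.357000e-01,
       -8.326600e+00,  1.016905e+02]))
(np.float64(11.701842374577298), (-1, -1, 1, -1), array([ 2.610000e-02,  3.705000e-01,  5.997000e-01, -1.357000e-01,
       -8.330900e+00, -2.582912e+02]))
```

```bash
sed -i "s/from_euler('x',-90,degrees=True)   #/from_euler('x',90,degrees=True)   #/" kin.py
python3 - <<'E'
from kin import *
import kin, itertools
best=[]
for sg in itertools.product((1,-1),repeat=4):
    S=np.array([sg[0],1,sg[1],1,sg[2],1,sg[3]])
    for o7 in (0,90,180,-90):
      for o1 in (-145,-9):
        def r(L):
            out=[]
            for q,p,e in D:
                P,R=fk(S*np.array(q),L); out+=list((P-p)*5)+list((R.as_matrix()-Ro.from_euler('xyz',e,degrees=True).as_matrix()).ravel())
            return out
        s=least_squares(r,[.3,.4,.4,.3,o1,o7],x_scale=[.1]*4+[30]*2,max_nfev=60); best.append((s.cost,sg,s.x.round(4)))
best.sort(key=lambda b:b[0])
for b in best[:3]:print(b)
E
```

```text
(np.float64(0.01000617511052514), (-1, -1, -1, -1), array([  0.2757,   0.5294,   0.5079,   0.2999,  -3.3185, 266.7774]))
(np.float64(0.010006175110525203), (-1, -1, -1, -1), array([ 2.757000e-01,  5.294000e-01,  5.079000e-01,  2.999000e-01,
       -3.633185e+02, -9.322260e+01]))
(np.float64(0.010006175110525466), (-1, -1, -1, -1), array([  0.2757,   0.5294,   0.5079,   0.2999,  -3.3185, -93.2226]))
```

```bash
cat > fit2.py <<'E'
from kin import *
import kin
S=np.array([-1,1,-1,1,-1,1,-1])
def FK(q,L): return fk(S*np.array(q)+np.r_[0,L[6:11],0],L)
def ext():
    def r(L):
        out=[]
        for q,p,e in D:
            P,R=FK(q,L); out+=list((P-p)*5)+list((R.inv()*Ro.from_euler('xyz',e,degrees=True)).as_rotvec())
        return np.r_[out,L[6:]*.0005]
    return least_squares(r,[.2757,.5294,.5079,.2999,-3.3,-93.2]+[0]*5,x_scale=[.1]*4+[30]*2+[3]*5)
def IK(p,R,L,q0=None,n=10):
    rng=np.random.default_rng(0); best=None
    for k in range(n):
        x0=q0 if q0 is not None and k==0 else rng.uniform(LO,HI)
        f=lambda q:np.r_[(FK(q,L)[0]-p)*5,(FK(q,L)[1].inv()*R).as_rotvec(),0.0003*(q-x0) if q0 is not None and k==0 else np.zeros(7)]
        s=least_squares(f,np.clip(x0,LO+.01,HI-.01),bounds=(LO,HI),x_scale=30.)
        c=np.sum(s.fun[:6]**2)
        if best is None or c<best[1]: best=(s.x,c)
        if best[1]<1e-4: break
    return best
H=17.8
def Rgrasp(al,sz=1,H=H):
    h=np.r_[np.cos(np.radians(H)),np.sin(np.radians(H)),0]; a=np.sin(np.radians(al))*h+np.r_[0,0,np.cos(np.radians(al))]
    z=sz*np.r_[-h[1],h[0],0]; y=-a; return Ro.from_matrix(np.c_[np.cross(y,z),y,z])
E
python3 - <<'E'
from fit2 import *
s=ext(); L=s.x; print(L.round(4),s.cost,np.abs(s.fun).max()); np.save('L.npy',L)
G=np.array([.645,.0955,.04]); pan=np.array([.417,-.2735])
for al in (20,27):
  for sz in (1,-1):
    R=Rgrasp(al,sz); p=G+R.apply([0,.019,0]); q,c=IK(p,R,L); print('grasp',al,sz,q.round(0),c)
    # level over pan
    h=np.array([np.cos(np.radians(H)),np.sin(np.radians(H)),0])
    for sg in (1,-1):
      q0=q
      for psi in range(0,181,30):
        T=Ro.from_rotvec(R.apply([0,1,0])*np.radians(sg*psi)); R2=T*R
        hx=T.apply(h); Gp=np.r_[pan,.22]+np.r_[hx[:2]*.1/np.linalg.norm(hx[:2]),0]
        q0,c=IK(Gp+R2.apply([0,.019,0]),R2,L,q0,5); print(sg,psi,q0.round(0),round(c,5))
E
```

```text
[  0.2863   0.5638   0.5097   0.3831  -2.6491 -94.0423  -3.0689  -3.1733
  -0.2727   1.4523   3.6803] 0.0029809057418222706 0.036884974048164834
grasp 20 1 [-27.  47.  19.  87. -10.  68. 104.] 3.9659298605782665e-30
1 0 [ -9.  29.  29.  96.   2.  73. 129.] 0.0
1 30 [-10.  32.  37.  94.  -2.  73. 106.] 0.0
1 60 [-11.  35.  45.  94.  -5.  72.  84.] 0.0
1 90 [-13.  36.  54.  96.  -9.  71.  62.] 0.0
1 120 [-18.  38.  65. 101. -13.  69.  40.] 0.0
1 150 [-26.  42.  78. 108. -18.  69.  18.] 0.0
1 180 [-35.  33.  79. 115. -10.  66. -21.] 0.0
-1 0 [ -9.  29.  29.  96.   2.  73. 129.] 0.0
-1 30 [ -8.  24.  23. 101.   5.  72. 153.] 0.0
-1 60 [ 54.  26. -58. 107.  27.  77. 157.] 1e-05
-1 90 [  14.   14.   -5.  112.   13.   71. -156.] 0.0
-1 120 [  18.   11.   -5.  116.   14.   69. -123.] 0.0
-1 150 [ 23.   9.  -4. 118.  16.  68. -88.] 0.0
-1 180 [ 29.  12.  -4. 115.  17.  67. -52.] 0.0
grasp 20 -1 [  19.   57.  -56.   87.   40.   77. -115.] 4.005818420680922e-26
1 0 [ 56.  37. -62.  96.  36.  84. -85.] 0.0
1 30 [  54.   35.  -54.   94.   34.   82. -108.] 0.0
1 60 [  54.   33.  -46.   94.   32.  
[... 1347 characters left out ...]
8966417835177e-19
1 0 [ 55.  45. -68.  93.  43.  95. -92.] 0.0
1 30 [  54.   43.  -61.   90.   41.   93. -114.] 0.0
1 60 [  54.   40.  -54.   90.   39.   90. -138.] 0.0
1 90 [  45.   32.  -33.   93.   31.   83. -157.] 0.0
1 120 [  -6.   33.   42.   97.    3.   72. -157.] 0.0
1 150 [ 27.  22.  -3. 104.  22.  73. 156.] 0.0
1 180 [ 23.  16.  -0. 112.  21.  72. 124.] 0.0
-1 0 [ 55.  45. -68.  93.  43.  95. -92.] 0.0
-1 30 [ 55.  43. -70.  97.  40.  93. -65.] 0.0
-1 60 [ 57.  38. -70. 103.  36.  90. -35.] 0.0
-1 90 [ 60.  33. -70. 108.  33.  87.  -3.] 0.0
-1 120 [ 66.  28. -70. 113.  31.  83.  32.] 0.0
-1 150 [ 73.  24. -70. 115.  32.  81.  69.] 0.0
-1 180 [ 79.  28. -70. 112.  37.  82. 103.] 0.0
```

Request:
send_rows(steps=[[[0,1,-1.3,0,85],[-0.1,1.7,-2.3,0,85],[-0.15,2.5,-3.3,0,85],[-0.2,3.2,-4.3,0,85],[-0.25,4,-5.3,0,85],[-0.3,4.7,-6.3,0,85],[-0.3,5.5,-7.3,0,85],[-0.4,6.2,-8.3,0,85],[-0.4,6.9,-9.3,0,85],[-0.5,7.5,-10.1,0,85],[-0.5,7.5,-10.1,0,85]]])

```text
clock: 5.98
eef_pos: [0.1109, -0.5008, 0.5012]
eef_rot: [-65.4, 1.9, -169.5]
ft_force: [0.0, -0.9, 1.5]
finger_gap: 0.995
```

```bash
python3 -c "
from h import *
show()"
```

```text
t 5.97 p [ 0.1109 -0.5008  0.5012] rot [ -65.4    1.9 -169.5] q [ 11.7 -25.1  36.9 106.6  26.8  72.2 -34.5] F [ 0.  -0.9  1.5] gap 0.995
[[-0.983  0.106  0.152]
 [-0.183 -0.404 -0.896]
 [-0.034 -0.909  0.416]]
```

Request:
send_rows(steps=[[[-0.1,0.6,-1.6,0,85],[-0.1,1.2,-3,0,85],[-0.2,1.8,-4.5,0,85],[-0.2,2.4,-6,0,85],[-0.3,3,-8,0,85],[-0.3,3,-8,0,85]]])

```text
clock: 6.72
eef_pos: [0.0996, -0.349, 0.3509]
eef_rot: [-65.5, 2.2, -168.7]
ft_force: [-0.6, 0.8, -0.3]
finger_gap: 0.995
```

```bash
python3 -c "
from h import *
show()"
```

```text
t 6.72 p [ 0.0996 -0.349   0.3509] rot [ -65.5    2.2 -168.7] q [ 65.  -28.3  -4.5 131.6   4.3  52.7 -20.5] F [-0.6  0.8 -0.3] gap 0.995
[[-0.98   0.115  0.162]
 [-0.195 -0.4   -0.895]
 [-0.038 -0.909  0.415]]
```

Request:
send_rows(steps=[[[-0.1,0.6,-1,0,85],[-0.2,1.2,-2,0,85],[-0.3,1.9,-3,0,85],[-0.4,2.8,-4.5,0,85],[-0.4,2.8,-4.5,0,85],[-0.4,2.8,-4.5,0,85]]])

```text
clock: 7.48
eef_pos: [0.147, -0.2965, 0.2381]
eef_rot: [-68.4, 1.2, -169.2]
ft_force: [-1.0, 0.4, -0.1]
finger_gap: 0.992
```

```bash
python3 -c "
from h import *
show()"
```

```text
t 7.47 p [ 0.147  -0.2965  0.2381] rot [ -68.4    1.2 -169.2] q [104.3 -28.3 -42.9 141.1 -21.   40.6  -4.3] F [-1.   0.4 -0.1] gap 0.992
[[-0.982  0.089  0.166]
 [-0.187 -0.359 -0.915]
 [-0.022 -0.929  0.369]]
```

Request:
send_rows(steps=[[[0,2,-2,0,85],[0,5,-3,0,85],[0,5,-3,0,85],[0,5,-3,0,85]]])

```text
clock: 7.98
eef_pos: [0.1769, -0.322, 0.1607]
eef_rot: [-71.4, -0.4, -170.7]
ft_force: [-1.5, 1.5, -0.4]
finger_gap: 0.993
```

```bash
python3 -c "
from h import *
show()"
```

```text
t 7.97 p [ 0.1769 -0.322   0.1607] rot [ -71.4   -0.4 -170.7] q [122.2 -13.5 -70.1 141.   -6.9  27.6 -24.1] F [-1.5  1.5 -0.4] gap 0.993
[[-0.987  0.045  0.156]
 [-0.162 -0.316 -0.935]
 [ 0.008 -0.948  0.319]]
```

Request:
send_rows(steps=[[[-0.6,-0.8,0,0,85],[-1.3,-1.6,-0.5,0,85],[-2.1,-2.2,-1,0,85],[-2.9,-2.6,-1.5,0,85],[-3.7,-2.9,-2,0,85],[-4.5,-2.9,-2.3,0,85],[-4.5,-2.9,-2.3,0,85],[-4.5,-2.9,-2.3,0,85]]])

```text
clock: 8.98
eef_pos: [0.3757, -0.1297, 0.2582]
eef_rot: [-71.8, -0.4, -170.3]
ft_force: [-0.9, 1.2, 0.7]
finger_gap: 0.994
```

```bash
python3 -c "
from h import *
show()"
```

```text
t 8.97 p [ 0.3757 -0.1297  0.2582] rot [ -71.8   -0.4 -170.3] q [ 72.8  -9.5 -69.2 125.   11.   55.  -82.7] F [-0.9  1.2  0.7] gap 0.994
[[-0.986  0.045  0.162]
 [-0.168 -0.31  -0.936]
 [ 0.008 -0.95   0.313]]
```

Request:
send_rows(steps=[[[1,0.3,-0.7,0,85],[2.1,0.6,-1.4,0,85],[3.2,0.8,-2.1,0,85],[5.2,1,-3.4,0,85],[5.2,1,-3.4,0,85],[5.2,1,-3.4,0,85]]])

```text
clock: 9.72
eef_pos: [0.1967, -0.0202, 0.2298]
eef_rot: [-72.0, -2.3, -171.0]
ft_force: [-0.3, -0.3, -0.0]
finger_gap: 0.999
```

```bash
python3 -c "
from h import *
show()"
```

```text
t 9.72 p [ 0.1967 -0.0202  0.2298] rot [ -72.    -2.3 -171. ] q [ 25.5 -28.4 -43.7 141.1  -1.7  64.2 -93.7] F [-0.3 -0.3 -0. ] gap 0.999
[[-0.987  0.01   0.162]
 [-0.157 -0.31  -0.938]
 [ 0.041 -0.951  0.308]]
```

Request:
send_rows(steps=[[[-0.8,1,0.5,0,85],[-1.6,2,1.1,0,85],[-1.6,2.6,1.1,0,85],[-1.6,2.6,1.1,0,85]]])

```text
clock: 10.22
eef_pos: [0.2642, -0.0805, 0.1631]
eef_rot: [-70.9, -3.5, -171.6]
ft_force: [0.2, -2.2, -0.5]
finger_gap: 0.996
```

Request:
send_rows(steps=[[[0.9,-0.1,-0.5,0,85],[1.7,-0.2,-1,0,85],[2.6,-0.3,-1.4,0,85],[2.6,-0.3,-1.4,0,85]]])

```text
clock: 10.72
eef_pos: [0.191, -0.0088, 0.2106]
eef_rot: [-71.0, -5.3, -172.4]
ft_force: [0.8, 1.2, 0.8]
finger_gap: 0.997
```

```bash
python3 -c "
from h import *
show()"
```

```text
t 10.72 p [ 0.191  -0.0088  0.2106] rot [ -71.    -5.3 -172.4] q [ 38.3 -28.4 -56.3 141.1  -5.5  63.  -91.7] F [0.8 1.2 0.8] gap 0.997
[[-0.987 -0.044  0.155]
 [-0.132 -0.335 -0.933]
 [ 0.093 -0.941  0.325]]
```

Request:
send_rows(steps=[[[4.2,5.5,-3.7,0,85],[4.2,5.5,-3.7,0,85],[4.2,5.5,-3.7,0,85],[4.2,5.5,-3.7,0,85]]])

```text
clock: 11.22
eef_pos: [0.1574, 0.0815, 0.1648]
eef_rot: [-70.3, -6.6, -173.2]
ft_force: [-1.0, -0.3, 0.5]
finger_gap: 0.993
```

```bash
python3 -c "
from h import *
show()"
```

```text
t 11.22 p [0.1574 0.0815 0.1648] rot [ -70.3   -6.6 -173.2] q [  21.3  -13.6  -70.2  141.1   -1.9   61.3 -127.2] F [-1.  -0.3  0.5] gap 0.993
[[-0.986 -0.067  0.15 ]
 [-0.118 -0.347 -0.93 ]
 [ 0.115 -0.935  0.335]]
```

Run:
```python
from h import *
for uv in [(130,118),(240,112),(450,103)]: print(uv, ray('scene',uv,0).round(2))
print('left things',ray('top',(25,250),0.1).round(2),ray('top',(25,135),0.1).round(2), ray('top',(20,0),.2).round(2))
```

```text
(130, 118) [-0.27 -0.43  0.  ]
(240, 112) [-0.27 -0.06  0.  ]
(450, 103) [-0.24  0.72  0.  ]
left things [0.33 0.52 0.1 ] [0.58 0.54 0.1 ] [0.84 0.51 0.2 ]
```

Request:
send_rows(steps=[[[0.1,-1,0.3,-0.18,85],[0.2,-2.1,0.6,-0.36,85],[0.3,-3.2,0.9,-0.54,85],[0.4,-4.3,1.2,-0.72,85],[0.5,-5.4,1.5,-0.9,85],[0.6,-6.5,1.8,-1.08,85],[0.6,-7.6,1.9,-1.26,85],[0.7,-8.6,2,-1.44,85],[0.7,-8.6,2,-1.6,85],[0.7,-8.6,2,-1.6,85]]])

```text
clock: 12.48
eef_pos: [0.1638, 0.1304, 0.599]
eef_rot: [-95.4, -19.5, -84.7]
ft_force: [-0.5, -0.6, 0.3]
finger_gap: 0.992
```

```bash
cat >> h.py <<'E'
def to(w,n=1):
    p,R,s=pose(); d=R.T@(np.array(w)-p)/.05; print('units to',w,d.round(2))
E
python3 -c "
from h import *
show(); to([0,.28,.6]); to([-.12,.2,.65]);to([-.18,.1,.65])"
```

```text
t 12.47 p [0.1638 0.1304 0.599 ] rot [-95.4 -19.5 -84.7] q [ 18.8 -27.3 -44.6  94.1  -1.8 116.8 -17. ] F [-0.5 -0.6  0.3] gap 0.992
[[ 0.087 -0.063  0.994]
 [-0.939 -0.339  0.061]
 [ 0.333 -0.939 -0.088]]
units to [0, 0.28, 0.6] [-3.09 -0.83 -3.08]
units to [-0.12, 0.2, 0.65] [-1.46 -1.07 -5.65]
units to [-0.18, 0.1, 0.65] [ 0.31 -0.32 -6.96]
```

Request:
send_rows(steps=[[[-0.8,-0.2,-0.8,-0.1,85],[-1.6,-0.4,-1.6,-0.2,85],[-2.4,-0.6,-2.3,-0.3,85],[-3.1,-0.8,-3.1,-0.4,85],[-2.6,-0.9,-4,-0.55,85],[-2,-1,-4.8,-0.7,85],[-1.5,-1.1,-5.6,-0.85,85],[-0.6,-0.7,-6.3,-1,85],[0.3,-0.3,-7,-1,85],[0.3,-0.3,-7,-1,85]]])

```text
clock: 13.72
eef_pos: [0.0218, 0.1974, 0.5883]
eef_rot: [-99.0, -11.1, -59.9]
ft_force: [-0.0, 0.0, 0.2]
finger_gap: 0.997
```

```bash
python3 -c "
from h import *
show(); p,R,s=pose(); print(R.T@np.array([0,0,12]))"
```

```text
t 13.72 p [0.0218 0.1974 0.5883] rot [-99.  -11.1 -59.9] q [-71.5 -20.8 -14.   97.1  -6.5 117.3 -57. ] F [-0.   0.   0.2] gap 0.997
[[ 0.492 -0.041  0.87 ]
 [-0.849 -0.243  0.469]
 [ 0.193 -0.969 -0.154]]
[  2.31009714 -11.62957694  -1.84834827]
```

Request:
send_rows(steps=[[[-0.2,-0.2,-0.8,0,85],[-0.4,-0.4,-1.6,0,85],[-0.6,-0.6,-2.4,0,85],[-0.7,-0.7,-2.9,0,85],[-0.3,-0.6,-3.5,0,85],[0,-0.5,-4.2,0,85],[0.6,-0.4,-4.9,0,85],[0.6,-0.4,-4.9,0,85],[0.6,-0.4,-4.9,0,85]]])

```text
clock: 14.85
eef_pos: [-0.1451, 0.0945, 0.6385]
eef_rot: [-99.4, -11.1, -59.9]
ft_force: [-1.9, 1.2, -0.0]
finger_gap: 0.996
```

```bash
python3 -c "
from h import *
show(); p,R,s=pose(); print(R.T@np.array([0,0,12])); to([-.19,.05,.65])"
```

```text
t 14.85 p [-0.1451  0.0945  0.6385] rot [-99.4 -11.1 -59.9] q [-155.7  -27.6    5.2   94.4  -12.7  117.2 -127.4] F [-1.9  1.2 -0. ] gap 0.996
[[ 0.493 -0.045  0.869]
 [-0.849 -0.246  0.468]
 [ 0.192 -0.968 -0.16 ]]
[  2.3074086  -11.61933936  -1.91489381]
units to [-0.19, 0.05, 0.65] [ 0.36  0.04 -1.23]
```

Request:
send_rows(steps=[[[2.5,-11.6,-2.4,-0.1,85],[2.5,-11.6,-2.4,-0.2,85],[2.5,-11.6,-2.4,-0.3,85],[2.5,-11.6,-2.4,-0.3,85]]])

```text
clock: 15.35
eef_pos: [-0.2281, 0.0666, 0.7168]
eef_rot: [-104.2, -4.9, -43.1]
ft_force: [-0.0, -0.2, -0.5]
finger_gap: 0.996
```

```bash
python3 -c "
from h import *
show(); p,R,s=pose(); print(R.T@np.array([0,0,12])); to([-.19,.05,.65])"
```

```text
t 15.35 p [-0.2281  0.0666  0.7168] rot [-104.2   -4.9  -43.1] q [-163.   -21.2    2.3   81.5  -15.9  117.3 -122.2] F [-0.  -0.2 -0.5] gap 0.996
[[ 0.727 -0.108  0.678]
 [-0.681 -0.235  0.693]
 [ 0.085 -0.966 -0.245]]
[  1.01569907 -11.59114298  -2.93492074]
units to [-0.19, 0.05, 0.65] [0.67 1.29 0.61]
```

Request:
send_rows(steps=[[[3.2,-11.9,-0.9,-0.1,85],[3.2,-11.9,-0.9,-0.2,85],[3.2,-11.9,-0.9,-0.3,85],[3.2,-11.9,-0.9,-0.3,85]]])

```text
clock: 15.85
eef_pos: [-0.2524, 0.0329, 0.7653]
eef_rot: [-106.5, 3.1, -27.4]
ft_force: [-0.8, 0.2, 0.0]
finger_gap: 0.992
```

```bash
python3 -c "
from h import *
show(); p,R,s=pose(); print(R.T@np.array([3,0,12])/1)"
```

```text
t 15.85 p [-0.2524  0.0329  0.7653] rot [-106.5    3.1  -27.4] q [-163.   -19.8   -1.8   74.6  -18.2  117.3 -111.2] F [-0.8  0.2  0. ] gap 0.992
[[ 0.886 -0.178  0.428]
 [-0.46  -0.228  0.858]
 [-0.055 -0.957 -0.284]]
[  2.00069541 -12.0194331   -2.12848442]
```

Request:
send_rows(steps=[[[3.7,-13,0.9,-0.1,85],[3.7,-13,0.9,-0.2,85],[3.7,-13,0.9,-0.3,85],[3.7,-13,0.9,-0.3,85]]])

```text
clock: 16.35
eef_pos: [-0.2386, 0.0298, 0.7925]
eef_rot: [-105.5, 11.8, -12.0]
ft_force: [-0.7, -0.5, -0.1]
finger_gap: 0.996
```

```bash
python3 -c "
from h import *
show(); p,R,s=pose(); print(R.T@np.array([6,2,12])/1)"
```

```text
t 16.35 p [-0.2386  0.0298  0.7925] rot [-105.5   11.8  -12. ] q [-163.1  -21.6   -1.1   72.2  -18.8  117.3  -95. ] F [-0.7 -0.5 -0.1] gap 0.996
[[ 0.958 -0.248  0.146]
 [-0.203 -0.221  0.954]
 [-0.204 -0.943 -0.262]]
[  2.88751868 -13.24895109  -0.35711485]
```

Request:
send_rows(steps=[[[2.5,-13.7,1.5,0,85],[2.5,-13.7,1.5,0,85],[2.5,-13.7,1.5,0,85],[2.5,-13.7,1.5,0,85],[2.5,-13.7,1.5,0,85]]])

```text
clock: 16.98
eef_pos: [-0.2309, 0.0632, 0.8155]
eef_rot: [-105.9, 15.7, -13.1]
ft_force: [0.1, 0.5, -0.5]
finger_gap: 0.999
```

```bash
python3 -c "
from h import *
show(); p,R,s=pose(); print(R.T@np.array([6,6,12])/1)"
```

```text
t 16.98 p [-0.2309  0.0632  0.8155] rot [-105.9   15.7  -13.1] q [-163.2  -21.7    3.5   69.5  -18.6  117.4  -91.5] F [ 0.1  0.5 -0.5] gap 0.999
[[ 0.937 -0.316  0.146]
 [-0.219 -0.208  0.953]
 [-0.271 -0.926 -0.264]]
[  1.05562809 -14.25163647   3.43169162]
```

Request:
send_rows(steps=[[[0.6,-14.7,5.3,0,85],[0.6,-14.7,5.3,0,85],[0.6,-14.7,5.3,0,85],[0.6,-14.7,5.3,0,85],[0.6,-14.7,5.3,0,85]]])

```text
clock: 17.6
eef_pos: [-0.2233, 0.1664, 0.8256]
eef_rot: [-105.4, 19.6, -14.3]
ft_force: [-1.1, 0.8, -0.8]
finger_gap: 0.996
```

```bash
python3 -c "
from h import *
show(); p,R,s=pose(); print(R.T@np.array([6,8,12])/1)"
```

```text
t 17.6 p [-0.2233  0.1664  0.8256] rot [-105.4   19.6  -14.3] q [-163.2  -18.9   16.4   66.2  -17.6  117.4  -78.8] F [-1.1  0.8 -0.8] gap 0.996
[[ 0.913 -0.379  0.151]
 [-0.233 -0.178  0.956]
 [-0.335 -0.908 -0.251]]
[ -0.4066101  -14.59703558   5.54627989]
```

Request:
send_rows(steps=[[[-0.4,-14.6,5.5,0,85],[-0.4,-14.6,5.5,0,85],[-0.4,-14.6,5.5,0,85],[-0.4,-14.6,5.5,0,85],[-0.4,-14.6,5.5,0,85]]])

```text
clock: 18.23
eef_pos: [-0.2042, 0.2656, 0.8326]
eef_rot: [-104.1, 23.3, -15.3]
ft_force: [0.0, -0.3, 0.4]
finger_gap: 0.995
```

```bash
python3 -c "
from h import *
show(); p,R,s=pose(); print(R.T@np.array([6,8,12])/1)"
```

```text
t 18.23 p [-0.2042  0.2656  0.8326] rot [-104.1   23.3  -15.3] q [-163.2  -14.8   30.6   62.   -18.9  117.4  -65.8] F [ 0.  -0.3  0.4] gap 0.995
[[ 0.886 -0.434  0.164]
 [-0.243 -0.133  0.961]
 [-0.395 -0.891 -0.223]]
[ -1.37005365 -14.36014441   5.99242901]
```

The tool is now tilted 27° toward azimuth −163°, which is what I wanted. Next I'll check clearance to the white stack behind the handle and work out the path.

```bash
cat > path.py <<'E'
from h import *
def rows(W,R1=None):
    """units for world waypoints; yaw to R1 (z axis match)"""
    p,R,s=pose()
    for w in W: print(np.array(w).round(3),(R.T@(np.array(w)-p)/.05).round(2))
    if R1 is not None:
        v=Ro.from_matrix(R.T@R1).as_rotvec(); print('rotvec tool',v.round(3))
E
python3 - <<'E'
from path import *
from fit2 import Rgrasp
for h in (0,.05,.1,.15,.2): print(h,proj('top',[.77,.09,h]).round(0),proj('scene',[.77,.09,h]).round(0))
R1=Rgrasp(27).as_matrix(); G=np.array([.645,.0955,.04]); 
P=G+R1[:,1]*.019; print('tcp grasp',P)
rows([[.2,.3,.6],[.45,.25,.45],P-R1[:,1]*.12,P],R1)
print('wrist-ish pts',[ (P-R1[:,1]*k).round(3) for k in (.073,.15,.25,.35)])
E
```

```text
0 [232.  76.] [401. 366.]
0.05 [230.  67.] [407. 346.]
0.1 [228.  58.] [414. 324.]
0.15 [226.  47.] [421. 300.]
0.2 [223.  35.] [429. 274.]
tcp grasp [0.6367871  0.09286313 0.02307088]
[0.2 0.3 0.6] [8.83 0.55 3.03]
[0.45 0.25 0.45] [14.69  1.18  3.56]
[0.689 0.11  0.13 ] [22.13  5.19  3.07]
[0.637 0.093 0.023] [22.14  7.59  3.06]
rotvec tool [-0.006 -0.526 -0.001]
wrist-ish pts [array([0.668, 0.103, 0.088]), array([0.702, 0.114, 0.157]), array([0.745, 0.128, 0.246]), array([0.788, 0.141, 0.335])]
```

Request:
send_rows(steps=[[[1.2,0.1,0.4,-0.05,60],[2.4,0.1,0.8,-0.1,60],[3.6,0.2,1.2,-0.15,60],[4.8,0.3,1.7,-0.2,60],[6,0.4,2.1,-0.25,60],[7.2,0.4,2.5,-0.3,60],[8.4,0.5,2.9,-0.35,60],[9.6,0.6,3.1,-0.4,60],[10.8,0.8,3.2,-0.45,60],[12,0.9,3.3,-0.5,60],[13.2,1,3.4,-0.53,60],[14.4,1.1,3.5,-0.53,60]]])

```text
clock: 19.73
eef_pos: [0.3588, 0.2235, 0.4852]
eef_rot: [-89.1, 24.4, 18.0]
ft_force: [-0.7, 0.2, -0.3]
finger_gap: 0.705
```

Run:
```python
from path import *
from fit2 import Rgrasp
show()
R1=Rgrasp(27).as_matrix(); P=np.array([.627,.090,.023])
rows([[.2,.3,.6],[.45,.25,.4],P-R1[:,1]*.16,P-R1[:,1]*.1,P],R1)
```

```text
t 19.73 p [0.3588 0.2235 0.4852] rot [-89.1  24.4  18. ] q [-139.7  -28.4   78.8   90.8    9.9  111.6   43.7] F [-0.7  0.2 -0.3] gap 0.705
[[ 0.866 -0.397 -0.303]
 [ 0.282 -0.113  0.953]
 [-0.413 -0.911  0.014]]
[0.2 0.3 0.6] [-3.27 -1.    2.45]
[0.45 0.25 0.4 ] [ 2.43  0.77 -0.07]
[0.696 0.112 0.166] [ 7.85  3.39 -4.26]
[0.67  0.104 0.112] [ 7.8   4.59 -4.27]
[0.627 0.09  0.023] [ 7.71  6.59 -4.3 ]
rotvec tool [-0.014  0.004  0.046]
```

Request:
send_rows(steps=[[[0.9,0.3,-0.4,0,60],[1.8,0.6,-0.9,0,60],[2.7,1,-1.4,0,60],[3.6,1.4,-1.9,0,60],[4.6,1.8,-2.4,0,60],[5.5,2.2,-2.9,0,60],[6.4,2.6,-3.4,0,60],[7.2,3,-3.9,0,60],[7.8,3.2,-4.3,0,60],[7.8,3.2,-4.3,0,60],[7.8,3.2,-4.3,0,60],[7.8,3.2,-4.3,0,60]]])

```text
clock: 21.22
eef_pos: [0.3851, 0.0684, 0.3437]
eef_rot: [-89.4, 21.2, 18.0]
ft_force: [0.4, -0.5, -0.5]
finger_gap: 0.702
```

Run:
```python
from path import *
from fit2 import Rgrasp
show()
R1=Rgrasp(25).as_matrix(); P=np.array([.6275,.090,.023])
rows([P-R1[:,1]*.1,P],R1)
cv2.imwrite('pics/s1.png',bot.camera('scene')[:,:,::-1])
t=bot.camera('top')[:,:,::-1]
cv2.imwrite('pics/t1.png',cv2.resize(t[40:240,120:420],None,fx=2.5,fy=2.5))
```

```text
t 21.23 p [0.3851 0.0684 0.3437] rot [-89.4  21.2  18. ] q [-117.3  -28.4   78.7  108.6   18.    97.4   62.2] F [ 0.4 -0.5 -0.5] gap 0.702
[[ 0.887 -0.347 -0.305]
 [ 0.288 -0.102  0.952]
 [-0.361 -0.932  0.009]]
[0.668 0.103 0.114] [ 6.87  2.26 -1.11]
[0.628 0.09  0.023] [ 6.74  4.26 -1.13]
rotvec tool [-0.009  0.003  0.067]
```

View pics/s1.png

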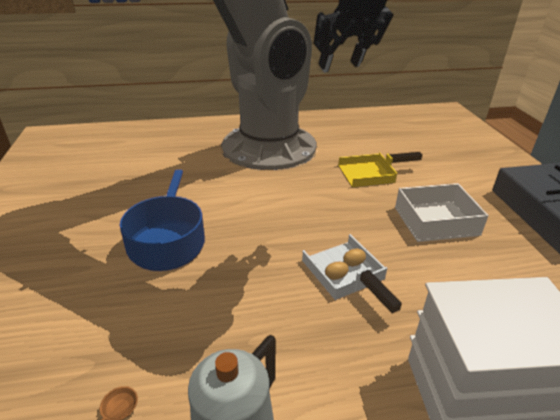

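Image: the scoop, potatoes and pan are undisturbed. The gripper hovers at (355,50) beside the base. The arm is stuck with joint 3 at its limit, so I'll find an unwinding direction with the model.

Run:
```python
from path import *
from fit2 import *
L=np.load('L.npy'); p,R,s=pose(); q0=np.clip(s['joint_positions'],LO,HI)
# refit correction: use offset between model and measured
P0,R0=FK(q0,L); print('model err',(P0-p).round(3),np.degrees((R0.inv()*Ro.from_matrix(R)).magnitude()).round(1))
def step(q,pt,Rt):
    for _ in range(1):
        P,Rm=FK(q,L); e=np.r_[pt-P,(Rt*Rm.inv()).as_rotvec()]
        e[:3]*=min(1,.06/np.linalg.norm(e[:3])+0)
        J=np.zeros((6,7))
        for i in range(7):
            d=q.copy(); d[i]+=.1; P2,R2=FK(d,L); J[:,i]=np.r_[P2-P,(R2*Rm.inv()).as_rotvec()]/np.radians(.1)
        from scipy.optimize import lsq_linear
        lo=np.maximum(np.radians(LO-q),-.16);hi=np.minimum(np.radians(HI-q),.16)
        A=np.r_[J,.03*np.eye(7)]; x=lsq_linear(A,np.r_[e,np.zeros(7)],(lo-1e-6,hi+1e-6)).x
        q=q+np.degrees(x)
    return q
for name,W in {'out':[[.7,.1,.34]],'leftout':[[.6,.4,.45]],'up':[[.38,.07,.6],[.65,.1,.6]],'right':[[.45,-.35,.4],[.65,.0,.4]],'low':[[.45,.0,.15],[.65,.1,.15]],'left':[[.3,.45,.45],[.65,.1,.4]]}.items():
    q=q0.copy()
    for w in W:
        for k in range(14): q=step(q,np.array(w),R0)
        P,Rm=FK(q,L); print(name,w,q.round(0),P.round(2),'rot',np.degrees((R0.inv()*Rm).magnitude()).round(1))
for yw in (1.2,-1.2):
    q=q0.copy(); Rt=R0*Ro.from_euler('y',yw)
    for k in range(16): q=step(q,P0,Rt)
    print('yaw',yw,q.round(0))
```

```text
model err [-0.06  -0.027 -0.018] 7.2
out [0.7, 0.1, 0.34] [-124.  -28.   79.   94.   18.  109.   60.] [0.38 0.06 0.43] rot 1.3
leftout [0.6, 0.4, 0.45] [-148.  -28.   79.   85.   10.  110.   37.] [0.33 0.25 0.5 ] rot 1.3
up [0.38, 0.07, 0.6] [-120.  -18.   79.   84.    9.  117.   66.] [0.35 0.08 0.54] rot 1.5
up [0.65, 0.1, 0.6] [-131.  -28.   79.   82.   16.  117.   55.] [0.39 0.09 0.52] rot 1.6
right [0.45, -0.35, 0.4] [-89. -28.  79.  93.  35. 114. 100.] [ 0.32 -0.28  0.44] rot 1.3
right [0.65, 0.0, 0.4] [-119.  -28.   79.   90.   20.  114.   67.] [ 0.39 -0.01  0.46] rot 1.3
low [0.45, 0.0, 0.15] [-109.  -28.   79.  118.   22.   90.   67.] [ 0.3  -0.    0.26] rot 1.3
low [0.65, 0.1, 0.15] [-119.  -28.   79.  109.   18.   96.   61.] [0.33 0.05 0.32] rot 1.3
left [0.3, 0.45, 0.45] [-163.  -28.   79.   89.    7.  100.   22.] [0.23 0.38 0.47] rot 1.3
left [0.65, 0.1, 0.4] [-127.  -28.   79.   89.   17.  112.   59.] [0.39 0.07 0.47] rot 1.3
yaw 1.2 [-81.  14.  77. 109.  -5.  93.  39.]
yaw -1.2 [-117.  -28.   79.  109.   18.   97.  131.]<stdin>:9: RuntimeWarning: divide by zero encountered in scalar divide
```

```bash
cat > sim.py <<'E'
from path import *
from fit2 import *
import kin
from scipy.optimize import lsq_linear
kin.D+= [([18.8,-27.3,-44.6,94.1,-1.8,116.8,-17],[.1638,.1304,.599],[-95.4,-19.5,-84.7]),
([-155.7,-27.6,5.2,94.4,-12.7,117.2,-127.4],[-.1451,.0945,.6385],[-99.4,-11.1,-59.9]),
([-163.2,-14.8,30.6,62,-18.9,117.4,-65.8],[-.2042,.2656,.8326],[-104.1,23.3,-15.3]),
([-139.7,-28.4,78.8,90.8,9.9,111.6,43.7],[.3588,.2235,.4852],[-89.1,24.4,18]),
([-117.3,-28.4,78.7,108.6,18,97.4,62.2],[.3851,.0684,.3437],[-89.4,21.2,18]),
([65,-28.3,-4.5,131.6,4.3,52.7,-20.5],[.0996,-.349,.3509],[-65.5,2.2,-168.7]),
([122.2,-13.5,-70.1,141,-6.9,27.6,-24.1],[.1769,-.322,.1607],[-71.4,-.4,-170.7]),
([25.5,-28.4,-43.7,141.1,-1.7,64.2,-93.7],[.1967,-.0202,.2298],[-72,-2.3,-171])]
def step(q,pt,Rt,L,D=.03):
    P,Rm=FK(q,L); e=np.r_[pt-P,(Rt*Rm.inv()).as_rotvec()]
    n=np.linalg.norm(e[:3]); m=np.linalg.norm(e[3:])
    if n>.06:e[:3]*=.06/n
    if m>.18:e[3:]*=.18/m
    J=np.zeros((6,7))
    for i in range(7):
        d=q.copy(); d[i]+=.1; P2,R2=FK(d,L); J[:,i]=np.r_[P2-P,(R2*Rm.inv()).as_rotvec()]/np.radians(.1)
    lo=np.maximum(np.radians(LO-q),-.16)-1e-6;hi=np.minimum(np.radians(HI-q),.16)+1e-6
    return q+np.degrees(lsq_linear(np.r_[J,D*np.eye(7)],np.r_[e,np.zeros(7)],(lo,hi)).x)
E
python3 - <<'E'
from sim import *
s=ext(); L=s.x; np.save('L.npy',L); print(L.round(3),np.abs(s.fun).max().round(3))
p,R,st=pose(); q0=np.clip(st['joint_positions'],LO,HI); P0,R0=FK(q0,L); print((P0-p).round(3))
rng=np.random.default_rng(1); goal=np.array([.67,.10,.13]); out=[]
import time; t0=time.time()
while time.time()-t0<150:
    w=rng.uniform([.0,-.4,.25],[.55,.4,.8]); yw=rng.uniform(-1.5,2.5)
    q=q0.copy(); tot=0
    for k in range(14): q=step(q,w,R0*Ro.from_euler('y',yw),L)
    qm=q.copy(); Pm=FK(q,L)[0]
    for k in range(22): q=step(q,goal,R0,L)
    P,Rm=FK(q,L); out.append((np.linalg.norm(P-goal)+(R0.inv()*Rm).magnitude(),w.round(2),round(yw,2),q.round(0),qm.round(0),Pm.round(2)))
out.sort(key=lambda o:o[0]); print(len(out))
for o in out[:6]: print(o)
E
```

```text
[ 2.810e-01  5.450e-01  5.010e-01  3.180e-01 -5.900e-02 -9.446e+01
 -4.710e-01 -4.961e+00  1.267e+00 -2.492e+00 -2.910e-01] 0.162
[-0.026 -0.014 -0.002]
1632
(np.float64(0.0), array([ 0.22, -0.12,  0.79]), -0.82, array([-15.,  44.,   2.,  77.,  -3.,  82.,  96.]), array([-16., -12.,  14.,  93.,  11., 117., 157.]), array([ 0.27, -0.1 ,  0.58]))
(np.float64(0.0), array([ 0.2 , -0.08,  0.7 ]), 1.43, array([ -3.,  44., -16.,  77.,   7.,  83.,  88.]), array([ 11., -15.,  -7.,  96.,   9., 117.,  35.]), array([ 0.23, -0.1 ,  0.58]))
(np.float64(0.0), array([0.11, 0.01, 0.77]), 0.31, array([-14.,  44.,   2.,  77.,  -3.,  82.,  96.]), array([-15., -19.,  -6., 104.,  -2., 117.,  71.]), array([0.19, 0.05, 0.54]))
(np.float64(3.0245937307082035e-17), array([0.39, 0.31, 0.67]), 2.19, array([ 22.,  59., -66.,  77.,  40.,  95.,  64.]), array([-61.,  10.,  27.,  74., -13., 117., -53.]), array([0.37, 0.3 , 0.57]))
(np.float64(3.0245937307082035e-17), array([ 0.07, -0.08,  0.59]), -0.15, array([  2.,  45., -25.,  77.,  13.,  84.,  84.]), array([ 11., -28.,  -4., 110.,  11., 117., 129.]), array([ 0.11, -0.09,  0.53]))
(np.float64(3.9840751439409606e-17), array([ 0.05, -0.  ,  0.28]), -1.16, array([-12.,  43.,  -3.,  77.,  -0.,  82.,  94.]), array([-14., -28.,  -4., 141.,   0.,  91., 157.]), array([0.07, 0.  , 0.27]))
```

Run:
```python
from sim import *
L=np.load('L.npy')
p,R,st=pose(); q0=np.clip(st['joint_positions'],LO,HI); P0,R0=FK(q0,L)
goal=np.array([.67,.10,.13])
for w in ([.22,-.05,.5],[.2,0,.45],[.2,-.08,.55],[.15,-.05,.45],[.25,-.1,.45],[.25,-.1,.35]):
  for yw in (0,.6,1.2,1.8):
    q=q0.copy(); dm=0
    for k in range(12): q=step(q,np.array(w),R0*Ro.from_euler('y',yw),L); 
    qm=q.copy(); dm=np.degrees(np.arccos(np.clip(FK(q,L)[1].apply([0,1,0])@R0.apply([0,1,0]),-1,1)))
    for k in range(22): q=step(q,goal,R0,L)
    P,Rm=FK(q,L)
    if np.linalg.norm(P-goal)<.01: print(w,yw,'tiltloss',dm.round(1),qm.round(0),FK(qm,L)[0].round(2),q.round(0))
rows([[.22,-.05,.5],[.2,-.08,.55],[.2,0,.45],[.25,-.1,.45],[.15,-.05,.45]])
```

```text
[0.22, -0.05, 0.5] 0 tiltloss 0.0 [-67. -28.  37. 107.  12. 117.  75.] [ 0.22 -0.05  0.5 ] [-38.  53.  45.  77. -31.  88. 117.]
[0.2, 0, 0.45] 0 tiltloss 0.0 [-70. -28.  34. 114.   8. 111.  68.] [ 0.2  -0.    0.45] [-38.  53.  45.  77. -31.  88. 117.]
[0.2, -0.08, 0.55] 0 tiltloss 0.0 [-12. -19.   8. 103.  10. 117. 107.] [ 0.2  -0.08  0.55] [-15.  44.   3.  77.  -4.  82.  96.]
[0.2, -0.08, 0.55] 0.6 tiltloss 0.0 [-12. -19.   8. 103.  10. 117.  72.] [ 0.2  -0.08  0.55] [-18.  44.   8.  77.  -7.  83.  99.]
[0.2, -0.08, 0.55] 1.2 tiltloss 0.0 [-12. -19.   8. 103.  10. 117.  38.] [ 0.2  -0.08  0.55] [-14.  44.   1.  77.  -3.  82.  96.]
[0.2, -0.08, 0.55] 1.8 tiltloss 0.0 [-12. -19.   8. 103.  10. 117.   3.] [ 0.2  -0.08  0.55] [-9. 43. -7. 77.  2. 83. 92.]
[0.15, -0.05, 0.45] 0 tiltloss 0.0 [-38. -28.  18. 117.   9. 112.  87.] [ 0.15 -0.05  0.45] [-28.  47.  25.  77. -17.  84. 107.]
[0.15, -0.05, 0.45] 0.6 tiltloss 0.0 [-38. -28.  18. 117.   9. 112.  52.] [ 0.15 -0.05  0.45] [-36.  51.  40.  77. -27.  86. 114.]
[0.15, -0.05, 0.45] 1.2 tiltloss 0.0 [-38. -28.  18. 117.   9. 112.  18.] [ 0.15 -0.05  0.45] [-40.  56.  50.  77. -34.  90. 120.]
[0.25, -0.1, 0.45] 0 tiltloss 0.0 [-69. -28.  46. 110.  18. 112.  82.] [ 0.25 -0.1   0.45] [-39.  55.  48.  77. -33.  89. 119.]
[0.25, -0.1, 0.45] 1.8 tiltloss 0.0 [-53. -21.  40. 110.  16. 108. -10.] [ 0.25 -0.1   0.45] [-41.  56.  52.  77. -35.  90. 121.]
[0.25, -0.1, 0.35] 0 tiltloss 0.0 [-73. -28.  54. 119.  21. 100.  81.] [ 0.25 -0.1   0.35] [-40.  55.  49.  77. -33.  89. 119.]
[0.25, -0.1, 0.35] 1.8 tiltloss 0.0 [-56. -19.  47. 119.  16.  96. -10.] [ 0.25 -0.1   0.35] [-41.  56.  52.  77. -35.  90. 121.]
[ 0.22 -0.05  0.5 ] [-4.74 -1.53 -1.22]
[ 0.2  -0.08  0.55] [-5.63 -2.26 -1.66]
[0.2  0.   0.45] [-4.45 -0.56 -0.15]
[ 0.25 -0.1   0.45] [-4.13 -0.7  -2.36]
[ 0.15 -0.05  0.45] [-5.62 -0.11 -0.8 ]
```

Request:
send_rows(steps=[[[-0.8,-0.3,-0.2,0,60],[-1.6,-0.7,-0.5,0,60],[-2.4,-1,-0.7,0,60],[-3.2,-1.3,-0.9,0,60],[-4,-1.6,-1.2,0,60],[-4.8,-1.9,-1.4,0,60],[-5.6,-2.2,-1.7,0,60],[-5.6,-2.2,-1.7,0,60],[-5.6,-2.2,-1.7,0,60]]])

```text
clock: 22.45
eef_pos: [0.2121, -0.0717, 0.535]
eef_rot: [-90.1, 19.7, 17.5]
ft_force: [-0.4, 0.7, 0.3]
finger_gap: 0.705
```

Run:
```python
from path import *
from fit2 import Rgrasp
show()
R1=Rgrasp(22).as_matrix(); P=np.array([.628,.090,.022])
rows([[.45,.05,.4],P-R1[:,1]*.16,P-R1[:,1]*.1,P],R1)
```

```text
t 22.45 p [ 0.2121 -0.0717  0.535 ] rot [-90.1  19.7  17.5] q [-33.5 -22.2  17.7 104.1   7.3 116.9  91.4] F [-0.4  0.7  0.3] gap 0.705
[[ 0.898 -0.322 -0.302]
 [ 0.283 -0.104  0.953]
 [-0.338 -0.941 -0.002]]
[0.45 0.05 0.4 ] [5.87 0.76 0.89]
[0.685 0.108 0.17 ] [11.97  3.45  0.6 ]
[0.664 0.101 0.115] [11.93  4.65  0.6 ]
[0.628 0.09  0.022] [11.85  6.65  0.6 ]
rotvec tool [ 0.    -0.005  0.039]
```

Request:
send_rows(steps=[[[1.1,0.2,0.1,0,60],[2.2,0.4,0.2,0,60],[3.3,0.6,0.3,0,60],[4.4,0.8,0.4,0,60],[5.5,1,0.5,0,60],[6.6,1.2,0.6,0,60],[7.7,1.6,0.6,0,60],[8.8,2,0.6,0,60],[9.9,2.5,0.6,0,60],[11,3,0.6,0,60],[11.9,3.4,0.6,0,60],[11.9,3.4,0.6,0,60]]])

```text
clock: 23.95
eef_pos: [0.6822, 0.1091, 0.1687]
eef_rot: [-90.1, 20.1, 17.6]
ft_force: [-0.8, -0.1, -0.5]
finger_gap: 0.704
```

Run:
```python
from path import *
from fit2 import Rgrasp
show()
p,R,s=pose(); P=np.array([.6355,.0924,.04])+R[:,1]*.019
rows([P-R[:,1]*.1,P],Rgrasp(22).as_matrix())
cv2.imwrite('pics/s2.png',bot.camera('scene')[:,:,::-1])
```

```text
t 23.95 p [0.6822 0.1091 0.1687] rot [-90.1  20.1  17.6] q [-28.3  42.5  23.   76.7 -12.   83.8 102.9] F [-0.8 -0.1 -0.5] gap 0.704
[[ 0.895 -0.327 -0.303]
 [ 0.284 -0.106  0.953]
 [-0.344 -0.939 -0.002]]
[0.662 0.101 0.116] [-0.05  1.14 -0.03]
[0.629 0.09  0.022] [-0.05  3.14 -0.03]
rotvec tool [ 0.001 -0.003  0.033]
```

View pics/s2.png

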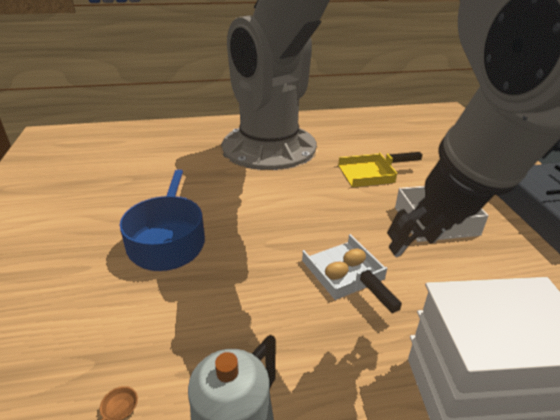

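The gripper is at (405,235), lined up above the black handle (380,290), and clear of the stack. Descending and grasping.

Request:
send_rows(steps=[[[0,0.7,0,0,60],[0,1.4,0,0,60],[0,2,0,0,60],[0,2.6,0,0,60],[0,3.1,0,0,60],[0,3.1,0,0,60],[0,3.1,0,0,0],[0,3.1,0,0,0],[0,3.1,0,0,0],[0,3.1,0,0,0],[0,3.1,0,0,0]]])

```text
clock: 25.38
eef_pos: [0.6327, 0.0922, 0.027]
eef_rot: [-90.1, 19.9, 17.6]
ft_force: [1.2, 0.4, 8.5]
finger_gap: 0.222
```

Run:
```python
from path import *
show()
t=bot.camera('top')[:,:,::-1]; s=bot.camera('scene')[:,:,::-1]
cv2.imwrite('pics/c2.png',np.hstack([cv2.resize(t[60:220,150:330],(400,356)),cv2.resize(s[180:340,280:460],(400,356))]))
```

```text
t 25.38 p [0.6327 0.0922 0.027 ] rot [-90.1  19.9  17.6] q [-28.2  46.4  20.9  89.3 -13.6  67.2 104.4] F [1.2 0.4 8.5] gap 0.222
[[ 0.897 -0.323 -0.303]
 [ 0.284 -0.105  0.953]
 [-0.34  -0.94  -0.002]]
```

View pics/c2.png

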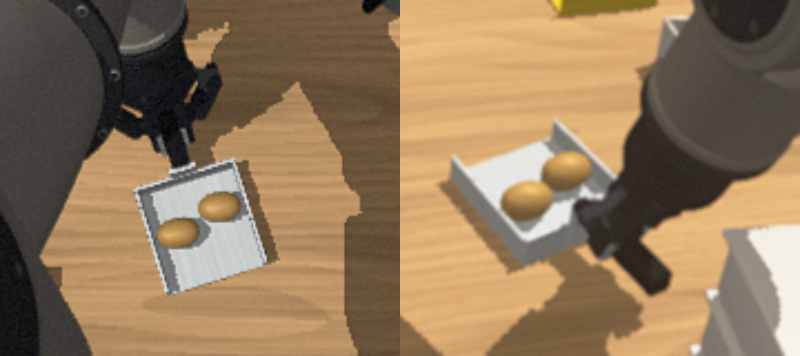

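```bash
cat > tip.py <<'E'
from sim import *
pan=np.array([.417,-.2735]); h=np.r_[np.cos(np.radians(17.8)),np.sin(np.radians(17.8)),0]
def G(psi,Rg,dist=.12,z=.215):
    T=Ro.from_rotvec(Rg[:,1]*np.radians(psi)); hx=T.apply(h); hh=hx[:2]/np.linalg.norm(hx[:2])
    return np.r_[pan+hh*dist,z], T
E
python3 - <<'E'
from tip import *
L=np.load('L.npy'); p,R,s=pose(); Rg=R; q=s['joint_positions']; np.save('Rg.npy',R)
P0,R0=FK(q,L); C=R0.inv()*Ro.from_matrix(R); dp=p-P0
g0=p-R[:,1]*.019
W=[g0+[0,0,.15],G(0,Rg,.1,.215)[0]]
def go(q,g,Rt,n):
    for k in range(n): q=step(q,g+Rt[:,1]*.019-dp,Ro.from_matrix(Rt)*C.inv(),L)
    return q
for w in W: q=go(q,w,Rg,9); print(q.round(0),(FK(q,L)[0]+dp).round(3))
for psi in range(10,181,10):
    g,T=G(psi,Rg,.1+.025*min(1,psi/60)); q=go(q,g,T.as_matrix()@Rg,1)
    if psi%30==0: 
        hx=T.apply(h); print(psi,g.round(3),'handle az',np.degrees(np.arctan2(hx[1],hx[0])).round(0),'pitch',np.degrees(np.arcsin(hx[2])).round(1),q.round(0))
rows([w+Rg[:,1]*.019 for w in W])
E
```

```text
[-30.  37.  24.  85. -10.  80. 104.] [0.633 0.092 0.177]
[-10.  27.  32. 100.  -1.  69. 130.] [ 0.506 -0.245  0.197]
30 [ 0.528 -0.294  0.215] handle az -10.0 pitch 2.5 [ -9.  34.  39.  94.  -6.  72. 108.]
60 [ 0.516 -0.35   0.215] handle az -38.0 pitch 9.2 [ -7.  39.  46.  91. -11.  74.  88.]
90 [ 0.469 -0.387  0.215] handle az -65.0 pitch 18.7 [ -7.  42.  55.  93. -16.  74.  67.]
120 [ 0.408 -0.398  0.215] handle az -94.0 pitch 28.7 [ -9.  43.  64.  98. -21.  74.  47.]
150 [ 0.343 -0.374  0.215] handle az -126.0 pitch 36.6 [-14.  45.  74. 106. -26.  72.  26.]
180 [ 0.298 -0.312  0.215] handle az -162.0 pitch 39.7 [-19.  43.  79. 115. -29.  69.   1.]
[0.633 0.092 0.177] [-1.02 -2.82 -0.01]
[ 0.506 -0.245  0.197] [-5.34 -1.68 -5.67]
```

Request:
send_rows(steps=[[[-0.1,-0.3,0,0,0],[-0.3,-0.8,0,0,0],[-0.5,-1.4,0,0,0],[-0.8,-2.1,0,0,0],[-0.9,-2.6,0,0,0],[-1,-2.8,0,0,0],[-1,-2.8,0,0,0]]])

```text
clock: 26.35
eef_pos: [0.6332, 0.0926, 0.1762]
eef_rot: [-90.1, 19.8, 17.6]
ft_force: [-0.5, 0.5, -2.4]
finger_gap: 0.221
```

Run:
```python
from tip import *
show(); Rg=np.load('Rg.npy')
rows([G(0,Rg,.1,.215)[0]+Rg[:,1]*.019])
s=bot.camera('scene')[:,:,::-1]
cv2.imwrite('pics/c3.png',cv2.resize(s[100:340,200:520],(640,480)))
```

```text
t 26.35 p [0.6332 0.0926 0.1762] rot [-90.1  19.8  17.6] q [-29.8  37.2  23.6  85.1 -10.8  80.3 103.1] F [-0.5  0.5 -2.4] gap 0.221
[[ 0.897 -0.322 -0.302]
 [ 0.284 -0.104  0.953]
 [-0.339 -0.941 -0.002]]
[ 0.506 -0.245  0.197] [-4.34  1.13 -5.67]
```

View pics/c3.png

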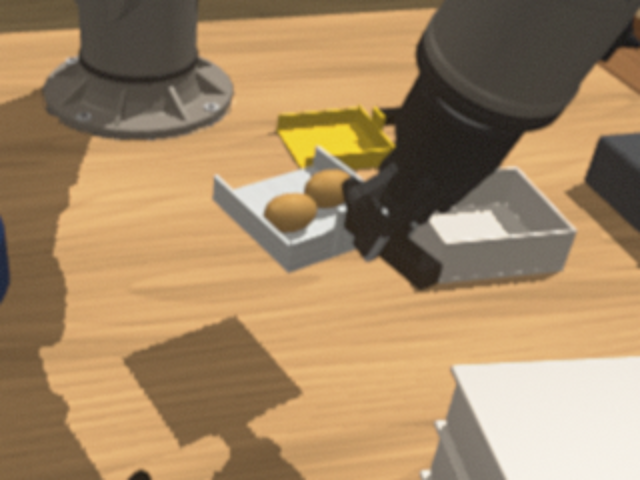

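The scoop is lifted level with both potatoes in the tray (290,212 and 330,188 in the crop). Carrying it to the pan.

Request:
send_rows(steps=[[[-0.1,0,-0.2,0,0],[-0.4,0.1,-0.5,0,0],[-0.8,0.2,-1.1,0,0],[-1.3,0.3,-1.7,0,0],[-1.8,0.5,-2.4,0,0],[-2.3,0.6,-3.1,0,0],[-2.9,0.7,-3.8,0,0],[-3.4,0.9,-4.4,0,0],[-3.8,1,-5,0,0],[-4.1,1.1,-5.4,0,0],[-4.3,1.1,-5.6,0,0],[-4.3,1.1,-5.7,0,0]]])

```text
clock: 27.9
eef_pos: [0.5083, -0.246, 0.1975]
eef_rot: [-90.1, 19.9, 17.5]
ft_force: [0.9, 0.3, -2.8]
finger_gap: 0.22
```

Run:
```python
from tip import *
show(); p,R,s=pose(); Rg=R; np.save('Rg2.npy',Rg)
t=bot.camera('top'); hs=cv2.cvtColor(t,cv2.COLOR_RGB2HSV); m=cv2.inRange(hs,(95,120,40),(125,255,255)); m[:,:300]=0
print('pan blue bbox',cv2.boundingRect(m))
for psi in range(10,181,10):
    g,T=G(psi,Rg,.1+.025*min(1,psi/60),.215); R2=T.as_matrix()@Rg
    print(psi,round(np.radians(psi),2),((R.T@(g+Rg[:,1]*.019-p))/.05).round(2))
cv2.imwrite('pics/t4.png',cv2.resize(t[100:320,250:540,::-1],None,fx=2,fy=2))
```

```text
t 27.9 p [ 0.5083 -0.246   0.1975] rot [-90.1  19.9  17.5] q [ -9.3  27.8  30.7  99.3  -1.8  72.2 128.7] F [ 0.9  0.3 -2.8] gap 0.22
[[ 0.897 -0.323 -0.302]
 [ 0.284 -0.104  0.953]
 [-0.34  -0.941 -0.002]]
pan blue bbox (377, 296, 3, 4)
10 0.17 [ 0.02 -0.   -0.31]
20 0.35 [ 0.02  0.   -0.66]
30 0.52 [-0.04  0.02 -1.02]
40 0.7 [-0.16  0.07 -1.38]
50 0.87 [-0.34  0.13 -1.72]
60 1.05 [-0.57  0.22 -2.03]
70 1.22 [-0.9   0.34 -2.23]
80 1.4 [-1.25  0.46 -2.37]
90 1.57 [-1.62  0.6  -2.45]
100 1.75 [-2.    0.73 -2.47]
110 1.92 [-2.39  0.88 -2.42]
120 2.09 [-2.78  1.02 -2.3 ]
130 2.27 [-3.16  1.15 -2.09]
140 2.44 [-3.51  1.28 -1.81]
150 2.62 [-3.81  1.39 -1.44]
160 2.79 [-4.05  1.47 -1.01]
170 2.97 [-4.21  1.53 -0.51]
180 3.14 [-4.26  1.55  0.02]
```

View pics/t4.png

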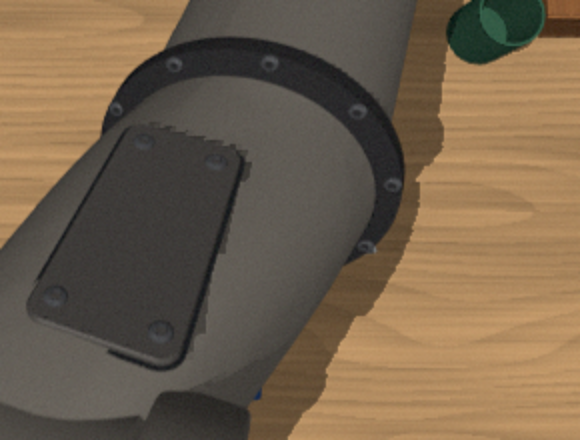

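Request:
send_rows(steps=[[[0,0,-0.2,0.1,0],[0,0,-0.4,0.22,0],[0,0,-0.7,0.38,0],[-0.1,0,-1.1,0.55,0],[-0.2,0.1,-1.4,0.72,0],[-0.4,0.1,-1.8,0.9,0],[-0.6,0.2,-2.05,1.07,0],[-0.95,0.35,-2.25,1.24,0],[-1.3,0.5,-2.4,1.42,0],[-1.65,0.6,-2.45,1.59,0]]])

```text
clock: 29.2
eef_pos: [0.4629, -0.3886, 0.1968]
eef_rot: [-109.9, -0.6, -73.6]
ft_force: [-0.0, -0.5, -2.8]
finger_gap: 0.226
```

Run:
```python
from tip import *
show(); p,R,s=pose(); Rg=np.load('Rg2.npy')
print('psi now',np.degrees(Ro.from_matrix(Rg.T@R).as_rotvec()))
for psi in range(90,181,10):
    g,T=G(psi,Rg,.125,.215)
    print(psi,round(np.radians(psi),2),((R.T@(g+Rg[:,1]*.019-p))/.05).round(2))
cv2.imwrite('pics/s5.png',bot.camera('scene')[:,:,::-1])
```

```text
t 29.2 p [ 0.4629 -0.3886  0.1968] rot [-109.9   -0.6  -73.6] q [-10.8  38.5  56.   97.4 -14.9  70.4  64.2] F [-0.  -0.5 -2.8] gap 0.226
[[ 0.282 -0.323  0.903]
 [-0.959 -0.105  0.262]
 [ 0.01  -0.94  -0.34 ]]
psi now [-3.16052150e-02  9.12862520e+01 -2.57961506e-02]
90 1.57 [ 0.01 -0.01  0.  ]
100 1.75 [ 0.04  0.13 -0.38]
110 1.92 [-0.01  0.27 -0.77]
120 2.09 [-0.12  0.41 -1.16]
130 2.27 [-0.32  0.55 -1.54]
140 2.44 [-0.59  0.67 -1.9 ]
150 2.62 [-0.95  0.78 -2.22]
160 2.79 [-1.38  0.87 -2.47]
170 2.97 [-1.88  0.92 -2.63]
180 3.14 [-2.4   0.94 -2.7 ]
```

View pics/s5.png

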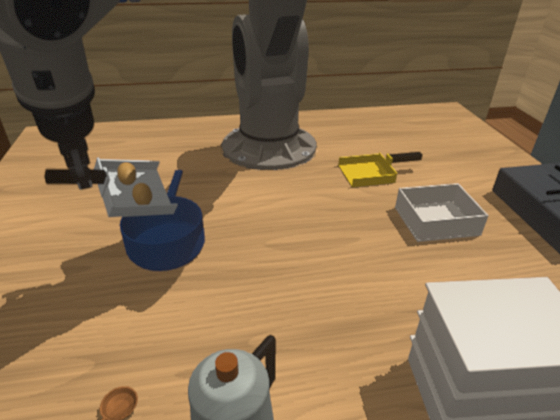

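Image: the scoop is over the pan with both potatoes still in it at (127,172) and (143,192). The pan hasn't moved (163,232). Continuing the tip.

Request:
send_rows(steps=[[[0,0.1,-0.3,0.14,0],[0,0.25,-0.7,0.3,0],[-0.1,0.4,-1.1,0.48,0],[-0.3,0.55,-1.5,0.66,0],[-0.6,0.7,-1.9,0.84,0],[-0.95,0.8,-2.2,1.02,0],[-1.4,0.85,-2.5,1.2,0],[-1.9,0.9,-2.6,1.38,0],[-2.4,0.95,-2.7,1.55,0],[-2.4,0.95,-2.7,1.55,0],[-2.4,0.95,-2.7,1.55,0],[-2.4,0.95,-2.7,1.55,0]]])

```text
clock: 30.75
eef_pos: [0.2908, -0.3135, 0.197]
eef_rot: [-89.6, -19.9, -163.1]
ft_force: [0.0, 0.4, -1.8]
finger_gap: 0.224
```

Run:
```python
from tip import *
show(); p,R,s=pose(); Rg=np.load('Rg2.npy')
print('psi now',np.degrees(Ro.from_matrix(Rg.T@R).as_rotvec()))
im=bot.camera('scene')[:,:,::-1]; t=bot.camera('top')[:,:,::-1]
cv2.imwrite('pics/s6.png',np.hstack([cv2.resize(im[110:290,30:270],(400,300)),cv2.resize(t[120:320,270:537],(400,300))]))
```

```text
t 30.75 p [ 0.2908 -0.3135  0.197 ] rot [ -89.6  -19.9 -163.1] q [-32.   30.1  78.3 121.4 -13.   61.8 -19. ] F [ 0.   0.4 -1.8] gap 0.224
[[-0.899 -0.324  0.293]
 [-0.274 -0.105 -0.956]
 [ 0.341 -0.94   0.006]]
psi now [ 1.28854506e-01 -1.79406475e+02  5.97143851e-02]
```

View pics/s6.png

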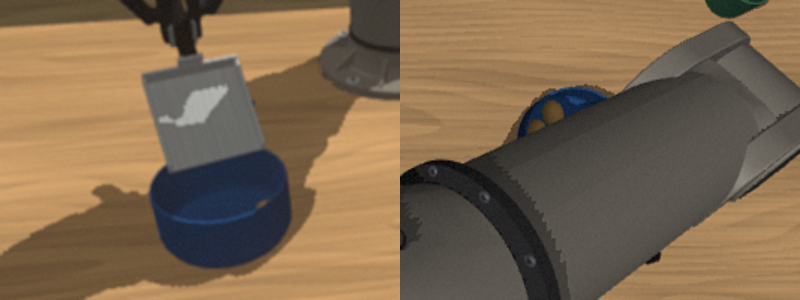

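Both potatoes are in the pan (top view: (535,128) and (552,112)) and the tray is empty. I'll raise the scoop, spin it back level and return it to the clear shelf spot.

Run:
```python
from tip import *
p,R,s=pose(); Rg=np.load('Rg2.npy')
for psi in range(180,69,-10):
    g,T=G(psi,Rg,.125,.27)
    print(psi,round(np.radians(psi-180.6),2),((R.T@(g+Rg[:,1]*.019-p))/.05).round(2))
```

```text
180 -0.01 [ 0.35 -1.05  0.02]
170 -0.19 [ 0.29 -1.07  0.54]
160 -0.36 [ 0.13 -1.12  1.04]
150 -0.53 [-0.12 -1.21  1.47]
140 -0.71 [-0.43 -1.32  1.84]
130 -0.88 [-0.78 -1.44  2.12]
120 -1.06 [-1.16 -1.58  2.31]
110 -1.23 [-1.55 -1.72  2.43]
100 -1.41 [-1.94 -1.86  2.48]
90 -1.58 [-2.32 -2.    2.46]
80 -1.76 [-2.69 -2.14  2.37]
70 -1.93 [-3.04 -2.26  2.22]
```

Request:
send_rows(steps=[[[0.2,-0.5,0,0,0],[0.35,-1,0,0,0],[0.3,-1.1,0.5,-0.18,0],[0.1,-1.1,1,-0.36,0],[-0.1,-1.2,1.5,-0.54,0],[-0.4,-1.3,1.85,-0.71,0],[-0.8,-1.45,2.1,-0.89,0],[-1.15,-1.6,2.3,-1.06,0],[-1.55,-1.7,2.4,-1.23,0],[-1.95,-1.85,2.45,-1.41,0],[-2.3,-2,2.45,-1.58,0],[-2.7,-2.1,2.4,-1.76,0]]])

```text
clock: 32.35
eef_pos: [0.4813, -0.3811, 0.2499]
eef_rot: [-109.7, 3.5, -62.5]
ft_force: [0.3, 0.0, -2.2]
finger_gap: 0.224
```

Run:
```python
from tip import *
show(); p,R,s=pose(); Rg=np.load('Rg2.npy')
v=Ro.from_matrix(R.T@Rg).as_rotvec(); print('to level: yaw rad',v.round(3))
rows([[.56,-.2,.25],[.60,-.05,.22],[.6327,.0922,.14],[.6327,.0922,.028]])
```

```text
t 32.35 p [ 0.4813 -0.3811  0.2499] rot [-109.7    3.5  -62.5] q [ 0.2 28.9 35.4 92.1 -0.7 76.3 62.2] F [ 0.3  0.  -2.2] gap 0.224
[[ 0.46  -0.325  0.826]
 [-0.886 -0.105  0.452]
 [-0.06  -0.94  -0.336]]
to level: yaw rad [ 0.002 -1.388 -0.002]
[ 0.56 -0.2   0.25] [-2.48 -0.89  2.94]
[ 0.6  -0.05  0.22] [-4.74 -0.9   5.16]
[0.633 0.092 0.14 ] [-6.86  0.09  7.52]
[0.633 0.092 0.028] [-6.72  2.19  8.27]
```

Request:
send_rows(steps=[[[-0.5,-0.2,0.5,-0.15,0],[-1.1,-0.4,1.2,-0.33,0],[-1.8,-0.6,2,-0.5,0],[-2.5,-0.9,2.9,-0.68,0],[-3.2,-0.9,3.7,-0.86,0],[-4,-0.9,4.5,-1.04,0],[-4.7,-0.9,5.2,-1.22,0],[-5.4,-0.7,5.9,-1.39,0],[-6,-0.4,6.6,-1.39,0],[-6.5,-0.2,7.1,-1.39,0],[-6.9,0.1,7.5,-1.39,0],[-6.9,0.1,7.5,-1.39,0]]])

```text
clock: 33.85
eef_pos: [0.6298, 0.0954, 0.1374]
eef_rot: [-90.0, 20.2, 17.9]
ft_force: [-0.1, -1.3, -2.2]
finger_gap: 0.22
```

Run:
```python
from tip import *
show(); p,R,s=pose(); Rg=np.load('Rg.npy')
print(Ro.from_matrix(R.T@Rg).as_rotvec().round(3))
rows([[.633,.092,.06],[.633,.092,.03],[.633,.092,.027]])
print('up-a',(R.T@[0,0,.1]/.05).round(2))
```

```text
t 33.85 p [0.6298 0.0954 0.1374] rot [-90.   20.2  17.9] q [-19.7  37.5   7.2  86.1  -2.9  76.8  95.9] F [-0.1 -1.3 -2.2] gap 0.22
[[ 0.893 -0.328 -0.307]
 [ 0.288 -0.106  0.952]
 [-0.345 -0.939  0.   ]]
[-0.001  0.005 -0.005]
[0.633 0.092 0.06 ] [ 0.57  1.44 -0.09]
[0.633 0.092 0.03 ] [ 0.78  2.   -0.09]
[0.633 0.092 0.027] [ 0.8   2.06 -0.09]
up-a [-0.69 -1.88  0.  ]
```

Request:
send_rows(steps=[[[0.2,0.5,-0.1,0,0],[0.4,1,-0.1,0,0],[0.6,1.5,-0.1,0,0],[0.7,1.75,-0.1,0,0],[0.75,1.92,-0.1,0,0],[0.79,2.02,-0.1,0,0],[0.8,2.06,-0.1,0,0]]])

```text
clock: 34.72
eef_pos: [0.6336, 0.0913, 0.0272]
eef_rot: [-90.0, 20.1, 17.9]
ft_force: [-0.9, -0.2, -1.0]
finger_gap: 0.218
```

```bash
python3 -c "
from h import *
show()"
```

```text
t 34.73 p [0.6336 0.0913 0.0272] rot [-90.   20.1  17.9] q [-18.8  44.8   6.5  88.3  -3.3  67.3  96.3] F [-0.9 -0.2 -1. ] gap 0.218
[[ 0.894 -0.328 -0.307]
 [ 0.288 -0.106  0.952]
 [-0.344 -0.939 -0.   ]]
```

Request:
send_rows(steps=[[[0,0.02,0,0,30],[0,0.02,0,0,60],[0,0.02,0,0,60],[0,0.02,0,0,60],[0,-0.6,0,0,60],[0,-1.4,0,0,60],[0,-2.3,0,0,60],[0,-3.2,0,0,60],[-1,-3.8,0,0,60],[-2,-4.2,0.5,0,60],[-3,-4.6,1,0,60],[-4,-5,1.5,0,60]]])

```text
clock: 36.22
eef_pos: [0.5121, 0.1317, 0.332]
eef_rot: [-90.0, 20.1, 17.9]
ft_force: [0.5, 0.6, 0.4]
finger_gap: 0.705
```

Request:
send_rows(steps=[[[-0.8,-0.5,0.5,0,60],[-1.6,-0.8,1.2,0,60],[-2.4,-1,1.8,0,60],[-2.8,-1,2.4,0,60],[-2.8,-1,3,0,60],[-2.8,-1,3,0,60],[-2.8,-1,3,0,60]]])

```text
clock: 37.1
eef_pos: [0.3576, 0.2389, 0.4271]
eef_rot: [-90.0, 20.1, 17.8]
ft_force: [-0.3, -0.0, -0.1]
finger_gap: 0.703
```

Run:
```python
from h import *
show()
im=bot.camera('scene')[:,:,::-1]; t=bot.camera('top')[:,:,::-1]
cv2.imwrite('pics/f.png',np.hstack([cv2.resize(im,(400,300)),cv2.resize(t,(400,300))]))
```

```text
t 37.1 p [0.3576 0.2389 0.4271] rot [-90.   20.1  17.8] q [-37.    5.6  -0.1  94.9  -6.6  98.5  70.8] F [-0.3 -0.  -0.1] gap 0.703
[[ 0.894 -0.327 -0.306]
 [ 0.288 -0.106  0.952]
 [-0.344 -0.939 -0.   ]]
```

View pics/f.png

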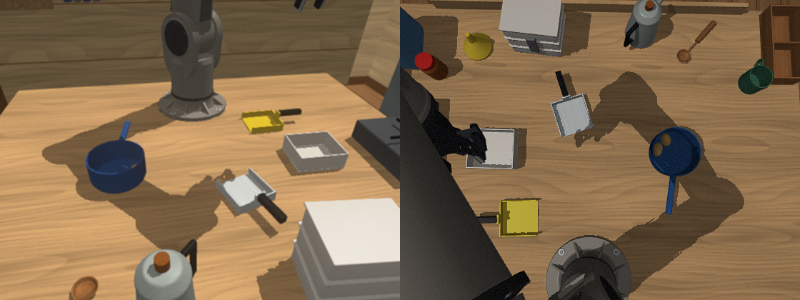

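The scoop is empty and flat on the shelf at (572,115) in the composite. Both potatoes are in the pan, at about (662,145), and the pan is where it was. Handing in.

```bash
python3 -c "
from workcell import bot
print(bot.job_done())"
```

```text
the job is handed in; nothing more can be done
None
```

The job is done: both potatoes are in the blue saucepan, the empty scoop is flat on the shelf at its starting spot, and I handed in at about 37 s of the 61 s allowed.

**How it was done:** The interface only turns the tool about its own axis. So I first pushed the arm against its reach limits in free space until the tool was tilted about 20–27°. I then gripped the level black handle with the tilted tool and carried the scoop level to the pan. There I spun it half a turn about the tilted axis, which pitched the scoop about 40° with its open edge just over the pan. Afterwards I reversed the spin, set the scoop down and let go.

**Last checks:**
- The final pictures show both potatoes in the pan, the pan where it stood, and the scoop empty with the gripper clear of it.
- The wrist force at the end was about zero, and the highest reading between moves was about 9 N, during the grasp.

**What fell short or disagreed:**
- Part of the 27° tilt was lost while unwinding a jammed arm posture. The tip therefore reached only about 40° instead of the "sure" 43°, but both potatoes still rolled out.
- The top camera's view of the pan was blocked by the arm during the carry and partly during the tip, so I checked the tipping mainly in the scene camera.
- The arm model I used for planning was off by up to about 3 cm, so I used it only for choosing paths.

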